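Put the inspected components back in their trays

TASK

Sort the parts on the inspection bench into the three grey trays, each into the large empty bay of the tray whose end compartment shows a sample of the same part: both heat sinks and the wound choke flat on the floor of their bays, the heat sinks fins up, and one can capacitor, the front one from the sloped feed track, lying on the bay floor between the two ribs of its tray. Let the other capacitor roll down and leave it resting against the stop of the track.

Things in the scene. Friction and masses are not known exactly. Their poses are not given: they have to be found in the camera images.
- tray_sink: Fixed grey tray, 167 x 122 mm; walls 3 mm thick, 16 mm high; floor top 4 mm above origin. Large empty bay: x -55 to 55, y -58 to 58 mm; beyond a cross wall, the end compartment (x 58 to 106 mm) shows a fixed sample: a finned heat sink. Origin: bench level under the bay's middle; x to the sample, z up. Stands in a row of four (trays and track), in any order, turned a little.
- tray_choke: Fixed grey tray, 167 x 122 mm; walls 3 mm thick, 16 mm high; floor top 4 mm above origin. Large empty bay: x -55 to 55, y -58 to 58 mm; beyond a cross wall, the end compartment (x 58 to 106 mm) shows a fixed sample: a copper-wound ring choke. Origin: bench level under the bay's middle; x to the sample, z up. Stands in a row of four (trays and track), in any order, turned a little.
- tray_cap: Tray just like tray_sink in size and frame; its fixed sample is a lying black can capacitor. In its large bay two ribs run along y (-45 to 45 mm), 5 mm above the floor, 3 mm thick, inner faces at x = -13 and 13 mm: a capacitor lying between them, axis along y, rests on the floor with its axis 19 mm above the origin (bench level under the bay's middle) and cannot roll.
- track: Fixed sloped aluminium track, 150 x 52 mm, foot 70 mm wide. Floor rises to +x at 0.21 rad; capacitors roll to -x against a stop plate (x -19 to -15 mm, up to 8 mm above their axis). Origin: bench level right below the axis of a capacitor at the stop, which lies 45 mm up, along y. Side walls 46 mm apart, tops 9 mm below that axis: the capacitors' ends are free for fingers above them.
- cap_front: The front capacitor, resting at the stop: can capacitor, a black cylinder of 30 mm diameter and 40 mm length with an aluminium end and a grey end, about 40 g, lying across the track. Origin: its middle, on the axis; y along the axis (it rolls about y). Take it by its two ends.
- cap_next: The second capacitor, behind the first and touching it: can capacitor, a black cylinder of 30 mm diameter and 40 mm length with an aluminium end and a grey end, about 40 g, lying across the track. Origin: its middle, on the axis; y along the axis (it rolls about y). It rolls to the stop by itself within a second when the first is taken away.
- sink_a: Heat sink, five aluminium fins on a black base, loose on the bench in front of the trays, base down, fins up: 44 mm along x (the fins' direction), 30 mm along y, 24 mm high, about 50 g. Origin: centre of its underside; z up. The two heat sinks are alike.
- sink_b: Heat sink, five aluminium fins on a black base, loose on the bench in front of the trays, base down, fins up: 44 mm along x (the fins' direction), 30 mm along y, 24 mm high, about 50 g. Origin: centre of its underside; z up. The two heat sinks are alike.
- choke: Copper-wound ring choke, loose on the bench in front of the trays, lying flat: 44 mm outside diameter, 18 mm high, 60 g, hole about 19 mm wide (closed to the fingers: grip it outside). Origin: centre of its underside; z up.

How it is judged (in metres and radians):
At the end, for the whole second after the job is handed in: Heat sinks fins up (0.12 rad) on their bay floor (centre within 45, 48 mm of its middle in x, y), choke flat in its bay (40, 42 mm), front capacitor between the ribs (10, 42 mm; 0.25 rad; height 4 mm), the next one at the stop (6 mm; 8 mm across); all released, at rest (x of sink_a in the frame of tray_sink between -0.045 and 0.045 m and y of sink_a in the frame of tray_sink between -0.048 and 0.048 m and z of sink_a in the frame of tray_sink between 0 and 0.008 m and linear speed of each of sink_a, sink_b, choke, cap_front, cap_next below 0.02 m/s and angular speed of each of sink_a, sink_b, choke, cap_front, cap_next below 0.3 rad/s and angle between each of sink_a, sink_b, choke's own z axis and vertical below 0.12 rad and x of sink_b in the frame of tray_sink between -0.045 and 0.045 m and y of sink_b in the frame of tray_sink between -0.048 and 0.048 m and z of sink_b in the frame of tray_sink between 0 and 0.008 m and x of choke in the frame of tray_choke between -0.04 and 0.04 m and y of choke in the frame of tray_choke between -0.042 and 0.042 m and z of choke in the frame of tray_choke between 0 and 0.008 m and x of cap_front in the frame of tray_cap between -0.01 and 0.01 m and y of cap_front in the frame of tray_cap between -0.042 and 0.042 m and z of cap_front in the frame of tray_cap between 0.015 and 0.023 m and angle between the y axis of cap_front and the y axis of tray_cap, either way round below 0.25 rad and x of cap_next in the frame of track between -0.006 and 0.006 m and y of cap_next in the frame of track between -0.008 and 0.008 m and z of cap_next in the frame of track between 0.039 and 0.051 m); the robot touches nothing.
It also fails if it takes over 112 s, if anything falls off the work surface, if the arm or the gripper's body presses on something with over 40 N, if the wrist force passes 120 N, or if a joint passes its speed limit or range.

ROBOT

A 6-joint arm with a two-finger parallel gripper is mounted at the origin on the work surface. World frame = base frame: x ahead of the robot, y to its left, z up, the work surface at z = 0. Lengths are in mm, angles in rad, forces in N, time in s.
With the tool pointing down it reaches from about 250 to 725 mm from the base axis. Payload 4 kg.
Tool frame: the origin (TCP) lies on the centre line of the jaws, within the pads' length; the fingertips stand 14 mm ahead of it and the grasp point (between the pads) lies 5 mm behind it; z points along the fingers, y is the direction in which the jaws open and shut (so a half turn about z gives the same grasp; the last joint's range is limited). The gripper opens to 85 mm and grips with 20 to 120 N. Pads are 22 mm wide; open, the fingers measure 114 mm over their backs; the gripper's body (76 mm by 85 mm) begins 54 mm behind the grasp point. The pads swing forward as they close: fully open they stand 13 mm farther back than shut.
Start: joints at [-1.23, 0.241, 0.005, 1.335, 0, 1.571], TCP at [167.119, -471.244, 245.306] pointing down, gripper open.
Joint ranges: [-2.72, 2.72], [-1.05, 1.87], [-1.09, 1.28], [-1.99, 2.15], [-1.42, 1.44], [-3.14, 3.14]. Speed limits (rad/s): [2.79, 2.79, 3.14, 3.14, 3.14, 3.14].

INTERFACE

Orientations are given as a unit quaternion [x, y, z, w].
In Python, from station import robot, imaging gives the robot as it stands.
- The arm moves only by the tool jog_arm, never from a script. Its argument "series" is a list that holds one entry, the list of rows, each a list of 5 numbers: the shift along the tool's x, y, z in mm, then the turn about the tool's z in rad, then the opening, from 0 (shut) to 1 (fully open). In form: [[[x, y, z, spin, hand], ...]]. A call has 1 to 20 rows; each row is the pose to reach, as a shift and turn from the pose commanded when the call began, along the tool's axes at that moment; what a row does not reach only later rows make up. A row lasts 1/8 s, in which the tool goes at most 62.5 mm and 10.7 degrees, less where a joint would pass 70% of its speed; a pose out of reach is approached as far as the arm can. A call with a gripper value outside its range is refused whole. The fingers move at their own pace and stop on an object; "force" is the grip in N (left out, the last holds). Time passes only in rows, so rows that repeat a pose let the fingers close. It gives the time, the measured TCP pose, the force and the opening at its end, in the units of the state.
- robot.get_state(): the state, without advancing time (a new reading comes with each control period).
- imaging.snapshot(name): name is "scene" or "top" or "wrist"; returns a dict with "img" (480x640x3 uint8, red, green, blue), "range_z" (480x640 float32, mm along the optical axis (not along the pixel's ray), 0 where there is no reading), "fx", "fy", "cx", "cy" (pixels), "rvec" (rotation vector, rad) and "tvec" (3), from world to camera coordinates, as OpenCV has them. Camera axes: x right, y down, z forward; pixel columns grow to the right and rows downward; lengths in mm; the calibration is good to about 2 mm. A picture is of the moment at which its call begins.
- robot.hand_in(): hands the job in, once; it reports no verdict.
The state is a dict: "t": time; "joint_positions": joint angles; "joint_vel": joint speeds; "joint_torque": joint torques, N m; "tcp_pos": TCP position; "ee_rot": TCP orientation; "force": force on the tool from outside, world axes, zero at the start; "moment": the same for the moment, N m; "finger_gap": finger opening in mm.
Only numpy, scipy, OpenCV 4.12 (cv2) and the standard library are available. Lean on these libraries where they do the work, as an engineer would, in place of code of your own. Each camera call takes 0.05 s, during which the arm holds its last target. There are 200 camera calls.

## Working session

There is one attempt and no reset: what is moved stays moved. The work goes in short steps, Python scripts to look and compute and a tool call to move; the robot and the scene stay as the last step left them, time stands still between calls to the robot, and variables do not carry over. Pictures are saved under pics/ and viewed, about 12 in all and at most 16, crops included, and the job is handed in when it is done.

Besides the shell and the picture viewer there is one more tool, called after ">>>" by a JSON object that holds its "api" and its "payload", one argument or row to a line. jog_arm: Moves the arm, as the interface text tells. Its arguments: {"type":"object","properties":{"series":{"type":"array"},"force":{"type":"number"}},"required":["series"]}

```bash
ls; mkdir -p pics
cat > h.py <<'E'
import numpy as np, cv2
from station import robot, imaging
def snap(n,f=None):
    d=imaging.snapshot(n)
    if f: cv2.imwrite('pics/'+f,d['img'][:,:,::-1])
    return d
def world(d,u=None,v=None):
    "depth -> world points (HxWx3, nan where none)"
    v,u=np.mgrid[:480,:640]; z=d['range_z'].astype(float)
    c=np.stack([(u-d['cx'])/d['fx']*z,(v-d['cy'])/d['fy']*z,z],-1)
    R=cv2.Rodrigues(np.array(d['rvec'],float))[0]
    p=(c-np.array(d['tvec'],float).ravel())@R
    p[z==0]=np.nan
    return p
def ray(d,u,v,h):
    "pixel -> world on plane z=h"
    R=cv2.Rodrigues(np.array(d['rvec'],float))[0]
    o=-R.T@np.array(d['tvec'],float).ravel()
    r=R.T@np.array([(u-d['cx'])/d['fx'],(v-d['cy'])/d['fy'],1])
    return o+r*(h-o[2])/r[2]
E
python3 - <<'E'
from h import *
s=robot.get_state();print(s['tcp_pos'],s['ee_rot'],s['finger_gap'],s['t'])
d=snap('top','top0.png');p=world(d);np.savez('pics/top0.npz',p=p,img=d['img'])
e=snap('scene','scene0.png')
for q in(d,e):
    R=cv2.Rodrigues(np.array(q['rvec'],float))[0];print(-R.T@np.array(q['tvec']).ravel(),R.round(2).tolist(),q['fx'])
E
```

```text
pics
[ 166.92066241 -470.68182246  244.39795926] [ 9.85519637e-01  1.69558110e-01 -1.66883638e-04 -1.03181093e-03] 84.98852723977066 0.0
[ 476.4599568    18.05375263 1041.79170913] [[-0.02, -1.0, 0.0], [-1.0, 0.02, -0.04], [0.04, -0.0, -1.0]] 532.6800243351325
[ 993.41764644 -245.74639624  895.94325133] [[0.5, 0.87, -0.0], [0.74, -0.42, -0.52], [-0.45, 0.26, -0.85]] 545.7524474133209
```

View pics/top0.png

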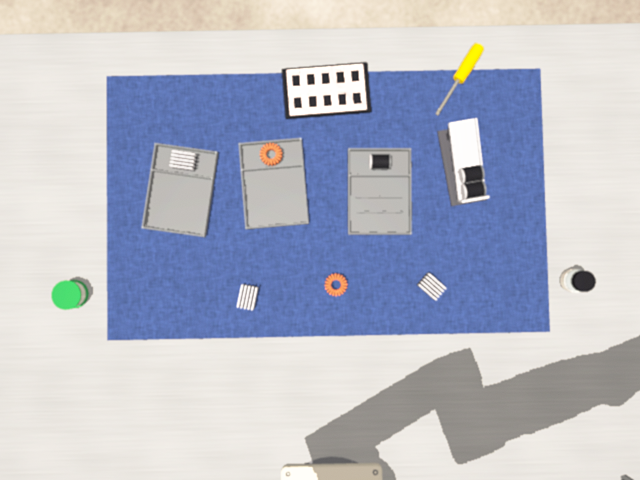

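View pics/scene0.png

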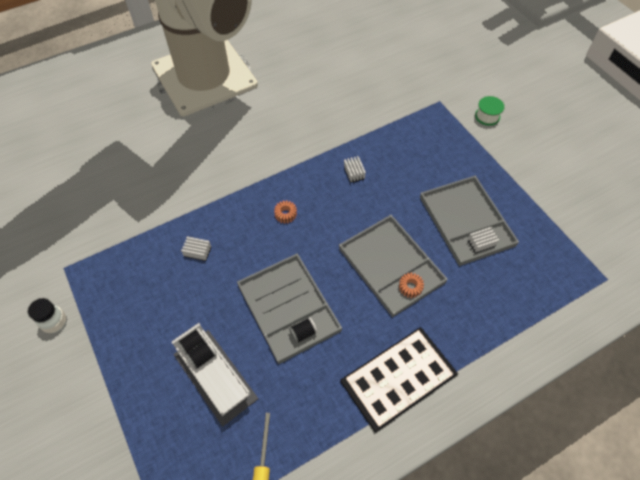

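Top view: the sink tray is at (180,190), the choke tray at (273,185), the cap tray at (380,190) and the track at (465,160), with its stop at the lower end. The loose parts are a sink at (248,297), the choke at (336,285) and a sink at (432,287). The scene view shows the same layout.

Run:
```python
import numpy as np,cv2
a=np.load('pics/top0.npz');p=a['p'];img=a['img'];z=p[...,2]
hsv=cv2.cvtColor(img,cv2.COLOR_RGB2HSV)
print('mat z',np.nanmedian(z[250:270,120:540]))
def rect(box,m,n):
    u0,v0,u1,v1=box;k=np.zeros(z.shape,bool);k[v0:v1,u0:u1]=1;k&=m
    q=p[k][:,:2];q=q[np.isfinite(q[:,0])].astype(np.float32)
    c,(w,h),ang=cv2.minAreaRect(q)
    b=cv2.boxPoints((c,(w,h),ang));e=[b[1]-b[0],b[2]-b[1]];L=max(e,key=np.linalg.norm)
    print(n,len(q),np.round(c,1),np.round((w,h),1),'long dir',np.round(np.arctan2(L[1],L[0]),3),'z med/max',np.nanmedian(z[k]).round(1),np.nanpercentile(z[k],98).round(1),'mean',q.mean(0).round(1))
nb=~((hsv[...,0]>100)&(hsv[...,0]<130)&(hsv[...,1]>110))
for n,b in dict(sink=(135,135,225,245),choke=(232,130,316,235),cap=(340,140,418,242)).items():
    rect(b,nb&(z>2),'tray_'+n); rect(b,(z>10),'tray_hi_'+n)
rect((435,112,495,212),z>20,'track')
for n,b in dict(L=(230,275,265,320),ch=(318,268,355,302),R=(412,268,452,306)).items():
    rect(b,z>8,n)
k=np.zeros(z.shape,bool);k[155:205,450:492]=1;k&=img.max(2)<70
rect((450,155,492,205),k&(z>45),'caps')
for v in range(190,206,2):print(v,[f'{x:.0f}' for x in z[v,456:490:3]])
# tray cap sample mean etc
rect((365,150,395,172),z>22,'capsample')
```

```text
mat z 1.8616640866646044
tray_sink 5407 [631.7 286.5] [131.9 174.1] long dir -0.158 z med/max 5.7 28.0 mean [631.3 285.5]
tray_hi_sink 1173 [630.9 284.9] [124.3 167.5] long dir -0.159 z med/max 16.8 31.2 mean [653.7 281.4]
tray_choke 5373 [641.  103.3] [174.8 128.8] long dir 0.065 z med/max 5.7 23.1 mean [640.5 103. ]
tray_hi_choke 1036 [640.3 103.1] [168.3 122.3] long dir 0.066 z med/max 17.6 25.0 mean [663.9 106.6]
tray_cap 5434 [ 620.8 -105.2] [128.  173.9] long dir -0.022 z med/max 5.9 33.5 mean [ 620.6 -103.8]
tray_hi_cap 1127 [ 620.2 -102.9] [121.1 166.3] long dir -0.022 z med/max 17.6 36.1 mean [ 636.6 -104.4]
track 2368 [ 669.4 -266.3] [150.8  54.5] long dir 0.155 z med/max 53.0 67.8 mean [ 669.1 -263.8]
L 303 [421.1 156. ] [30.7 43.9] long dir -0.228 z med/max 23.1 28.1 mean [421.3 155.9]
ch 305 [441.  -13.5] [41.3 41.3] long dir 0.302 z med/max 18.4 22.3 mean [441.2 -13.4]
R 293 [ 434.  -197.7] [44.7 30.4] long dir 0.83 z med/max 23.3 28.6 mean [ 434.6 -197.3]
caps 431 [ 627.5 -273.6] [53.2 31.5] long dir 0.161 z med/max 62.0 69.7 mean [ 627.1 -273.4]
190 ['31', '34', '50', '59', '61', '60', '60', '61', '61', '59', '2', '3']
192 ['7', '39', '47', '59', '60', '59', '59', '57', '62', '59', '2', '5']
194 ['8', '37', '42', '61', '57', '60', '57', '55', '54', '54', '5', '-2']
196 ['8', '35', '41', '58', '54', '57', '52', '53', '49', '54', '51', '0']
198 ['7', '36', '31', '47', '53', '53', '49', '52', '52', '7', '5', '2']
200 ['8', '34', '53', '50', '52', '50', '6', '4', '7', '1', '2', '-1']
202 ['8', '9', '5', '5', '10', '1', '4', '1', '3', '1', '0', '0']
204 ['8', '4', '-2', '3', '2', '5', '2', '5', '4', '3', '3', '1']
capsample 317 [ 675.3 -103.4] [40.1 27.4] long dir 1.548 z med/max 32.3 37.5 mean [ 674.5 -103.1]
```

```bash
cat >> h.py <<'E'
def go(x,y,z,jaw):
    "print the tool-axis shift and spin to world x,y,z with jaw line at angle jaw (mod pi), the one nearest the arm's heading"
    from scipy.spatial.transform import Rotation as Ro
    s=robot.get_state();R=Ro.from_quat(s['ee_rot']).as_matrix()
    d=R.T@(np.array([x,y,z])-s['tcp_pos'])
    j=np.arctan2(y,x);phi=jaw+np.pi*np.round((j-jaw)/np.pi)
    cur=np.arctan2(R[1,1],R[0,1]);sp=(cur-phi+np.pi)%(2*np.pi)-np.pi
    print('t',round(s['t'],2),'shift',d.round(1),'spin',round(sp,3),'phi-j',round(phi-j,2),'rows',round(max(np.linalg.norm(d)/62.5,abs(sp)/.187),1))
E
python3 -c "
from h import *
go(434,-197.7,90,.83+1.571)"
```

```text
t 0.1 shift [ 343.  -167.8  154.8] spin -0.489 phi-j -0.31 rows 6.6
```

>>> {"api": "jog_arm", "payload": {
  "series": [
    [[343,-168,155,-0.49,1],[343,-168,155,-0.49,1],[343,-168,155,-0.49,1],[343,-168,155,-0.49,1],[343,-168,155,-0.49,1],[343,-168,155,-0.49,1],[343,-168,155,-0.49,1],[343,-168,155,-0.49,1],[343,-168,155,-0.49,1],[343,-168,155,-0.49,1],[343,-168,155,-0.49,1],[343,-168,155,-0.49,1]]
  ],
  "force": 40
}}

```text
t: 1.6
tcp_pos: [434.0, -198.9, 90.7]
ee_rot: [0.915, 0.403, 0.0, 0.0]
force: [-0.7, -0.3, 1.5]
finger_gap: 85.9
```

Run:
```python
from h import *
d=snap('wrist','w1.png');p=world(d)
z=p[...,2];k=(z>12)&(np.hypot(p[...,0]-434,p[...,1]+197)<45)
q=p[k][:,:2].astype(np.float32);print(cv2.minAreaRect(q),np.median(z[k]),len(q))
print(robot.get_state()['tcp_pos']);go(434,-197.7,20,.83+1.571)
```

```text
((433.0138854980469, -198.4485321044922), (44.97821807861328, 89.48311614990234), 47.40785598754883) 155.04435097030074 29312
[ 434.06063505 -198.79526667   90.57529397]
t 1.65 shift [ 0.8 -0.8 70.6] spin -0.001 phi-j -0.31 rows 1.1
```

View pics/w1.png

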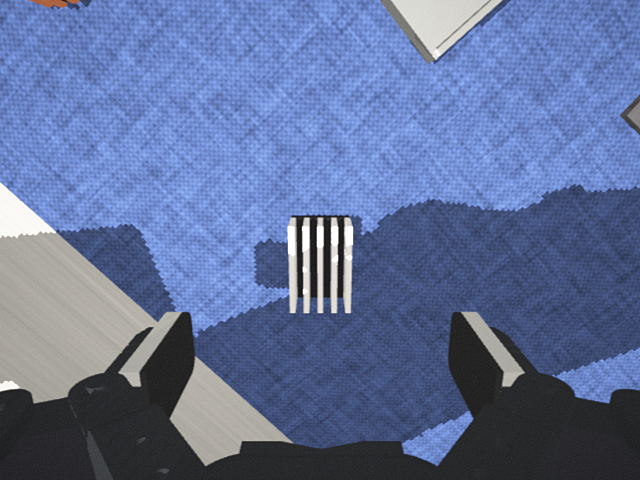

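The sink sits centred between the jaws at (320,265), with its fins parallel to the pads. I'll go down and grip.

>>> {"api": "jog_arm", "payload": {
  "series": [
    [[0.5,-0.5,40,0,1],[0.5,-0.5,60,0,1],[0.5,-0.5,70,0,1],[0.5,-0.5,70,0,1],[0.5,-0.5,70,0,0],[0.5,-0.5,70,0,0],[0.5,-0.5,70,0,0],[0.5,-0.5,70,0,0],[0.5,-0.5,70,0,0],[0.5,-0.5,70,0,0],[0.5,-0.5,70,0,0],[0.5,-0.5,70,0,0]]
  ],
  "force": 40
}}

```text
t: 3.15
tcp_pos: [434.9, -197.8, 21.0]
ee_rot: [0.915, 0.404, 0.001, 0.001]
force: [-0.6, 0.4, 6.6]
finger_gap: 29.0
```

>>> {"api": "jog_arm", "payload": {
  "series": [
    [[0,0,-40,0,0],[0,0,-80,0,0],[0,0,-110,0,0],[0,0,-110,0,0]]
  ]
}}

```text
t: 3.65
tcp_pos: [435.9, -198.3, 132.5]
ee_rot: [0.915, 0.404, 0.002, 0.002]
force: [1.1, -0.0, -1.1]
finger_gap: 28.9
```

```bash
python3 -c "
from h import *
print(robot.get_state()['finger_gap']);go(632.5,284.7,120,1.412)"
```

```text
28.888700910713766
t 3.65 shift [ 489.3 -180.6   12.4] spin -2.152 phi-j 0.99 rows 11.5
```

>>> {"api": "jog_arm", "payload": {
  "series": [
    [[40,-15,0,-0.15,0],[80,-30,0,-0.3,0],[120,-44,0,-0.45,0],[160,-59,0,-0.6,0],[200,-74,0,-0.75,0],[240,-89,0,-0.9,0],[280,-103,0,-1.05,0],[320,-118,0,-1.2,0],[360,-133,0,-1.4,0],[400,-148,0,-1.58,0],[440,-162,0,-1.75,0],[480,-177,0,-1.92,0],[489,-181,0,-2.08,0],[489,-181,0,-2.15,0],[489,-181,10,-2.15,0],[489,-181,12,-2.15,0],[489,-181,12,-2.15,0]]
  ]
}}

```text
t: 5.78
tcp_pos: [629.7, 285.0, 117.2]
ee_rot: [0.081, 0.997, -0.0, -0.001]
force: [-0.5, -0.4, -0.4]
finger_gap: 28.7
```

```bash
python3 -c "
from h import *
snap('top','t2.png')
print(robot.get_state()['finger_gap']);go(632.5,284.7,26,1.412)"
```

```text
29.056681268888944
t 5.83 shift [-2.5 -0.1 91.8] spin -0.003 phi-j 0.99 rows 1.5
```

View pics/t2.png

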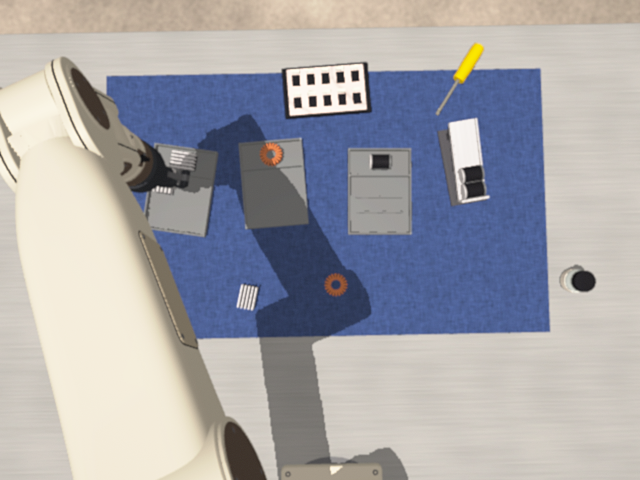

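The arm is above the sink tray with the part still held (gap 29 mm). I'll lower it and release.

>>> {"api": "jog_arm", "payload": {
  "series": [
    [[-2,0,40,0,0],[-2,0,70,0,0],[-2,0,84,0,0],[-2,0,90,0,0],[-2,0,92,0,0],[-2,0,92,0,0]]
  ]
}}

```text
t: 6.58
tcp_pos: [633.0, 285.6, 27.6]
ee_rot: [0.08, 0.997, 0.001, 0.001]
force: [0.0, 1.2, 0.1]
finger_gap: 28.8
```

>>> {"api": "jog_arm", "payload": {
  "series": [
    [[0,0,2,0,0],[0,0,2,0,0],[0,0,2,0,0.4],[0,0,2,0,0.65],[0,0,2,0,0.65],[0,0,2,0,0.65],[0,0,-10,0,0.65],[0,0,-40,0,0.65],[0,0,-80,0,1],[0,0,-80,0,1]]
  ]
}}

```text
t: 7.82
tcp_pos: [635.3, 286.6, 112.3]
ee_rot: [0.08, 0.997, 0.002, 0.004]
force: [-0.1, 0.6, 0.7]
finger_gap: 85.1
```

```bash
python3 -c "
from h import *
go(421.2,156,90,-.228+1.571)"
```

```text
t 7.83 shift [ 190.6 -163.3   19.8] spin 0.067 phi-j 0.99 rows 4.0
```

>>> {"api": "jog_arm", "payload": {
  "series": [
    [[60,-50,0,0.02,1],[120,-103,0,0.05,1],[170,-145,0,0.07,1],[190,-163,0,0.07,1],[190,-163,10,0.07,1],[190,-163,15,0.07,1],[190,-163,15,0.07,1]]
  ]
}}

```text
t: 8.7
tcp_pos: [420.2, 155.6, 91.4]
ee_rot: [0.115, 0.993, 0.0, 0.001]
force: [-0.6, -0.5, -0.1]
finger_gap: 85.4
```

```bash
python3 -c "
from h import *
snap('wrist','w2.png')
go(421.2,156,20,-.228+1.571)"
```

```text
t 8.75 shift [-0.7  0.5 71.5] spin -0.003 phi-j 0.99 rows 1.1
```

View pics/w2.png

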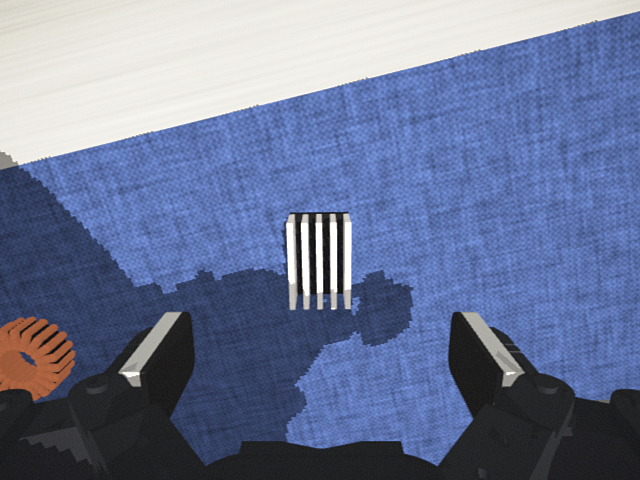

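The second sink is centred at (320,262) and square to the jaws. I'll grip and lift it.

>>> {"api": "jog_arm", "payload": {
  "series": [
    [[-0.5,0.5,40,0,1],[-0.5,0.5,60,0,1],[-0.5,0.5,71,0,1],[-0.5,0.5,71,0,1],[-0.5,0.5,71,0,0],[-0.5,0.5,71,0,0],[-0.5,0.5,71,0,0],[-0.5,0.5,71,0,0],[-0.5,0.5,71,0,0],[-0.5,0.5,71,0,0],[-0.5,0.5,71,0,0],[-0.5,0.5,31,0,0],[-0.5,0.5,-20,0,0],[-0.5,0.5,-40,0,0],[-0.5,0.5,-40,0,0],[-0.5,0.5,-40,0,0]]
  ]
}}

```text
t: 10.75
tcp_pos: [418.2, 154.8, 130.1]
ee_rot: [0.115, 0.993, -0.001, -0.001]
force: [0.2, 0.3, -1.1]
finger_gap: 29.0
```

```bash
python3 -c "
from h import *
go(579,293.3,120,1.412)"
```

```text
t 10.75 shift [-124.8  171.6    9.7] spin -0.072 phi-j 0.94 rows 3.4
```

>>> {"api": "jog_arm", "payload": {
  "series": [
    [[-40,55,0,-0.02,0],[-80,110,0,-0.05,0],[-115,160,0,-0.07,0],[-125,172,0,-0.07,0],[-125,172,30,-0.07,0],[-125,172,70,-0.07,0],[-125,172,90,-0.07,0],[-125,172,98,-0.07,0],[-125,172,103,-0.07,0],[-125,172,103,-0.07,0],[-125,172,103,-0.07,0]]
  ]
}}

```text
t: 12.12
tcp_pos: [580.9, 294.4, 29.4]
ee_rot: [0.08, 0.997, 0.001, 0.001]
force: [-0.2, -0.2, 0.7]
finger_gap: 29.3
```

```bash
python3 -c "
from h import *
go(579,293.3,25,1.412)"
```

```text
t 12.12 shift [ 1.7 -1.4  4.4] spin -0.002 phi-j 0.94 rows 0.1
```

>>> {"api": "jog_arm", "payload": {
  "series": [
    [[1,-1,3,0,0],[1,-1,4,0,0],[1,-1,4,0,0],[1,-1,4,0,0.4],[1,-1,4,0,0.65],[1,-1,4,0,0.65],[1,-1,4,0,0.65],[1,-1,-10,0,0.65],[1,-1,-40,0,0.65],[1,-1,-80,0,1],[1,-1,-95,0,1],[1,-1,-95,0,1]]
  ]
}}

```text
t: 13.62
tcp_pos: [580.0, 293.6, 125.0]
ee_rot: [0.08, 0.997, 0.001, 0.001]
force: [-0.6, -0.2, -0.1]
finger_gap: 85.4
```

```bash
python3 -c "
from h import *
go(441,-13.5,110,0)"
```

```text
t 13.62 shift [  88.  -325.5   14.1] spin 1.41 phi-j 0.03 rows 7.5
```

>>> {"api": "jog_arm", "payload": {
  "series": [
    [[12,-45,0,0.17,1],[24,-90,0,0.34,1],[36,-135,0,0.5,1],[48,-180,0,0.67,1],[60,-225,0,0.84,1],[72,-270,0,1,1],[84,-310,0,1.17,1],[88,-325,0,1.34,1],[88,-325,14,1.41,1],[88,-325,20,1.41,1],[88,-325,25,1.41,1],[88,-325,25,1.41,1]]
  ]
}}

```text
t: 15.12
tcp_pos: [439.7, -13.3, 97.7]
ee_rot: [0.707, 0.708, -0.001, -0.001]
force: [-0.5, -0.2, 1.2]
finger_gap: 85.3
```

```bash
python3 -c "
from h import *
d=snap('wrist','w3.png')
h=cv2.cvtColor(d['img'],cv2.COLOR_RGB2HSV);m=((h[...,0]<15)&(h[...,1]>120)).astype(np.uint8)
n,l,st,c=cv2.connectedComponentsWithStats(m);i=1+st[1:,4].argmax();b=st[i];print(b)
print(ray(d,b[0]+b[2]/2,b[1]+b[3]/2,12))
go(441,-13.5,19,0)
d=snap('top','t3.png')"
```

```text
[ 280  216   84   86 3068]
[441.20901565 -14.7834486   12.        ]
t 15.18 shift [-0.3  1.  79. ] spin 0.001 phi-j 0.03 rows 1.3
```

View pics/t3.png

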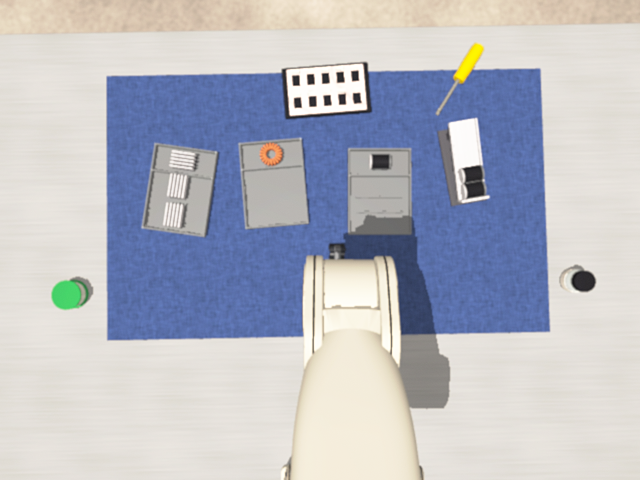

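Both sinks lie in their bay at (178,186) and (175,214), fins up. The wrist view puts the choke at (441.2,-14.8), which agrees with the top view (441,-13.5). I'll grip it now.

>>> {"api": "jog_arm", "payload": {
  "series": [
    [[1,1,40,0,1],[1,1,65,0,1],[1,1,79,0,1],[1,1,79,0,1],[1,1,79,0,0],[1,1,79,0,0],[1,1,79,0,0],[1,1,79,0,0],[1,1,79,0,0],[1,1,79,0,0],[1,1,39,0,0],[1,1,0,0,0],[1,1,-30,0,0],[1,1,-30,0,0],[1,1,-30,0,0]]
  ]
}}

```text
t: 17.1
tcp_pos: [440.7, -12.5, 128.0]
ee_rot: [0.707, 0.707, -0.0, -0.0]
force: [0.1, -0.1, -1.0]
finger_gap: 42.6
```

```bash
python3 -c "
from h import *
go(615,101.4,120,.066)"
```

```text
t 17.1 shift [113.9 174.3   7.9] spin -0.066 phi-j -0.1 rows 3.3
```

>>> {"api": "jog_arm", "payload": {
  "series": [
    [[40,60,0,-0.02,0],[75,115,0,-0.04,0],[105,160,0,-0.06,0],[114,174,0,-0.07,0],[114,174,30,-0.07,0],[114,174,70,-0.07,0],[114,174,90,-0.07,0],[114,174,100,-0.07,0],[114,174,103,-0.07,0],[114,174,103,-0.07,0],[114,174,103,-0.07,0]]
  ]
}}

```text
t: 18.48
tcp_pos: [615.7, 101.5, 25.6]
ee_rot: [0.682, 0.731, 0.0, 0.0]
force: [-0.2, -0.2, -0.0]
finger_gap: 42.0
```

```bash
python3 -c "
from h import *
go(615,101.4,24,.066)"
```

```text
t 18.48 shift [-0.1 -0.7  1.6] spin 0.004 phi-j -0.1 rows 0.0
```

>>> {"api": "jog_arm", "payload": {
  "series": [
    [[0,0,2,0,0],[0,0,2,0,0],[0,0,2,0,0.55],[0,0,2,0,0.68],[0,0,2,0,0.68],[0,0,2,0,0.68],[0,0,-10,0,0.68],[0,0,-40,0,0.68],[0,0,-80,0,1],[0,0,-120,0,1],[0,0,-125,0,1],[0,0,-125,0,1]]
  ]
}}

```text
t: 19.98
tcp_pos: [615.4, 101.5, 151.0]
ee_rot: [0.682, 0.731, 0.001, 0.0]
force: [0.6, 0.9, -0.9]
finger_gap: 85.7
```

```bash
python3 -c "
from h import *
go(613.5,-275.5,130,.158+1.571)"
```

```text
t 19.98 shift [-376.   -28.3   20.9] spin 1.483 phi-j -0.99 rows 7.9
```

>>> {"api": "jog_arm", "payload": {
  "series": [
    [[-45,-3,0,0.17,1],[-90,-7,0,0.34,1],[-135,-10,0,0.51,1],[-180,-14,0,0.68,1],[-225,-17,0,0.85,1],[-270,-20,0,1.02,1],[-315,-24,0,1.19,1],[-350,-26,0,1.36,1],[-370,-28,0,1.48,1],[-376,-28,10,1.48,1],[-376,-28,20,1.48,1],[-376,-28,20,1.48,1],[-376,-28,20,1.48,1]]
  ]
}}

```text
t: 21.6
tcp_pos: [613.7, -274.4, 130.1]
ee_rot: [0.997, 0.081, -0.0, -0.0]
force: [-0.0, 0.2, -0.3]
finger_gap: 85.4
```

```bash
python3 -c "
from h import *
d=snap('wrist','w4.png');p=world(d);np.savez('pics/w4.npz',p=p,img=d['img'])
for u in (300,320,340):
  for v in range(180,400,8): print(u,v,p[v,u].round(0).tolist(),d['img'][v,u].tolist(),end=' ; ' if v%16 else '\n')
go(613.5,-275.5,54,.158+1.571)"
```

```text
300 180 [654.0, -258.0, 58.0] [27, 25, 26] ; 300 188 [651.0, -259.0, 62.0] [24, 22, 24] ; 300 196 [648.0, -259.0, 64.0] [36, 37, 36] ; 300 204 [645.0, -260.0, 66.0] [18, 17, 17] ; 300 212 [641.0, -260.0, 66.0] [17, 17, 17] ; 300 220 [637.0, -261.0, 65.0] [20, 19, 22] ; 300 228 [633.0, -262.0, 63.0] [15, 15, 19] ; 300 236 [626.0, -262.0, 52.0] [60, 62, 60] ; 300 244 [623.0, -263.0, 57.0] [24, 23, 23] ; 300 252 [620.0, -263.0, 58.0] [22, 23, 23] ; 300 260 [616.0, -264.0, 61.0] [22, 19, 24] ; 300 268 [612.0, -265.0, 60.0] [28, 28, 30] ; 300 276 [608.0, -265.0, 60.0] [28, 28, 30] ; 300 284 [601.0, -266.0, 54.0] [17, 18, 20] ; 300 292 [595.0, -267.0, 49.0] [243, 241, 238] ; 300 300 [569.0, -268.0, 1.0] [74, 93, 145] ; 300 308 [563.0, -269.0, 0.0] [39, 52, 81] ; 300 316 [558.0, -270.0, 2.0] [40, 50, 75] ; 300 324 [552.0, -271.0, 1.0] [35, 42, 71] ; 300 332 [546.0, -272.0, 0.0] [45, 55, 85] ; 300 340 [541.0, -272.0, 1.0] [39, 49, 73] ; 300 348 [535.0, -273.0, 1.0] [37, 46, 70] ; 300 356 [529.0, -274.0, 2.0] [40, 51, 74] ; 300 364 [523.0, -275.0, 1.0] [38, 49, 79] ; 300 372 [516.0, -276.0, 1
[... 2014 characters left out ...]
0] [14, 10, 14] ; 340 292 [598.0, -287.0, 49.0] [149, 143, 138] ; 340 300 [573.0, -294.0, 1.0] [43, 56, 83] ; 340 308 [568.0, -295.0, 1.0] [45, 57, 90] ; 340 316 [562.0, -296.0, 2.0] [37, 46, 71] ; 340 324 [556.0, -297.0, 1.0] [32, 42, 66] ; 340 332 [550.0, -298.0, 1.0] [42, 50, 79] ; 340 340 [545.0, -299.0, 2.0] [37, 45, 72] ; 340 348 [539.0, -300.0, 2.0] [34, 43, 68] ; 340 356 [533.0, -301.0, 1.0] [46, 55, 86] ; 340 364 [527.0, -302.0, 1.0] [36, 45, 69] ; 340 372 [521.0, -303.0, 2.0] [45, 52, 80] ; 340 380 [515.0, -304.0, 1.0] [42, 50, 77] ; 340 388 [508.0, -305.0, 0.0] [33, 44, 69] ; 340 396 [502.0, -306.0, 0.0] [37, 47, 74] ; t 21.65 shift [-0.6  0.8 76.6] spin 0.004 phi-j -0.99 rows 1.2
```

View pics/w4.png

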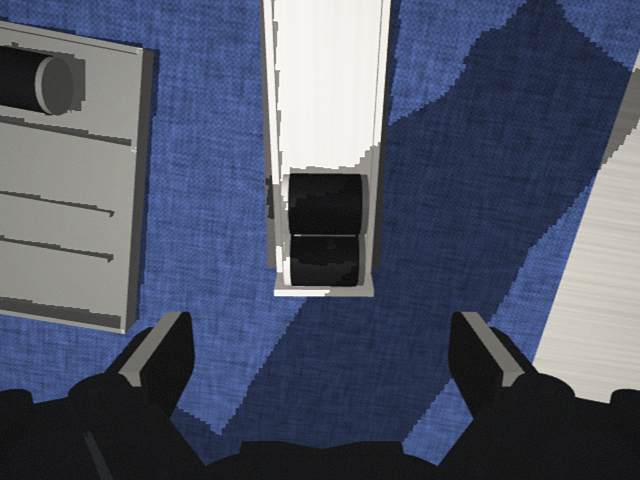

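The front cap spans u 288–361, v 237–287, with its middle at about u=325. The valley between the caps is at world x≈628, so the front cap's axis is at about (613.5,-276) and its top at z≈60, as expected.

>>> {"api": "jog_arm", "payload": {
  "series": [
    [[-0.5,1.5,30,0,1],[-0.5,1.5,55,0,1],[-0.5,1.5,70,0,1],[-0.5,1.5,77,0,1],[-0.5,1.5,77,0,1],[-0.5,1.5,77,0,0.6],[-0.5,1.5,77,0,0.6],[-0.5,1.5,77,0,0],[-0.5,1.5,77,0,0],[-0.5,1.5,77,0,0],[-0.5,1.5,77,0,0],[-0.5,1.5,77,0,0],[-0.5,1.5,77,0,0]]
  ],
  "force": 40
}}

```text
t: 23.28
tcp_pos: [613.8, -277.4, 54.3]
ee_rot: [0.997, 0.08, 0.001, 0.0]
force: [-0.8, -0.2, 5.4]
finger_gap: 39.0
```

>>> {"api": "jog_arm", "payload": {
  "series": [
    [[0,0,-10,0,0],[0,0,-25,0,0],[0,0,-50,0,0],[0,0,-80,0,0],[0,0,-80,0,0],[0,0,-80,0,0]]
  ]
}}

```text
t: 24.02
tcp_pos: [613.0, -276.9, 133.0]
ee_rot: [0.997, 0.08, -0.0, -0.0]
force: [0.3, 0.5, -1.6]
finger_gap: 39.1
```

```bash
python3 -c "
from h import *
d=snap('wrist','w5.png')
print(robot.get_state()['finger_gap']);go(594.7,-102.3,120,1.549)"
```

```text
38.96186954790318
t 24.07 shift [  10.4 -175.1   12.4] spin 0.183 phi-j -1.42 rows 2.8
```

View pics/w5.png

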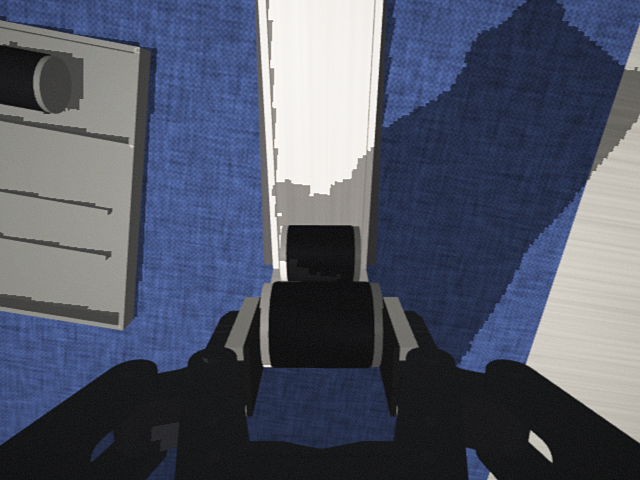

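The cap is held at (320,325), and the next one has rolled to the stop at (321,253). I'll carry the cap to its tray.

>>> {"api": "jog_arm", "payload": {
  "series": [
    [[3,-45,0,0.05,0],[6,-90,0,0.1,0],[9,-135,0,0.15,0],[10,-165,0,0.18,0],[10,-175,10,0.18,0],[10,-175,30,0.18,0],[10,-175,45,0.18,0],[10,-175,45,0.18,0],[10,-175,45,0.18,0]]
  ]
}}

```text
t: 25.2
tcp_pos: [595.4, -103.4, 88.3]
ee_rot: [1.0, -0.01, 0.0, 0.0]
force: [0.7, 0.1, 0.2]
finger_gap: 38.9
```

```bash
python3 -c "
from h import *
d=snap('wrist','w6.png');p=world(d);z=p[...,2]
print(robot.get_state()['finger_gap']);go(594.7,-102.3,28,1.549)
for u in (190,200,440,450):
  print(u,[(v,p[v,u].round(0).tolist()) for v in range(200,420,4) if 7<z[v,u]<25])
"
```

```text
39.13355271326144
t 25.25 shift [-1.1 -1.1 60.8] spin 0.002 phi-j -1.42 rows 1.0
190 []
200 [(200, [629.0, -46.0, 13.0]), (204, [627.0, -46.0, 14.0]), (208, [625.0, -46.0, 14.0]), (212, [624.0, -46.0, 15.0]), (216, [622.0, -46.0, 13.0]), (220, [620.0, -46.0, 16.0]), (224, [618.0, -46.0, 17.0]), (228, [616.0, -46.0, 17.0]), (232, [614.0, -46.0, 16.0]), (236, [612.0, -45.0, 16.0]), (240, [610.0, -45.0, 16.0]), (244, [608.0, -45.0, 16.0]), (248, [607.0, -45.0, 17.0]), (252, [604.0, -45.0, 17.0]), (256, [602.0, -44.0, 16.0]), (260, [600.0, -44.0, 15.0]), (264, [598.0, -44.0, 16.0]), (268, [596.0, -44.0, 17.0]), (272, [594.0, -44.0, 17.0]), (276, [592.0, -43.0, 16.0]), (280, [590.0, -43.0, 17.0]), (284, [588.0, -43.0, 17.0]), (288, [585.0, -43.0, 16.0]), (292, [583.0, -42.0, 16.0]), (296, [581.0, -42.0, 16.0])]
440 [(200, [626.0, -162.0, 10.0]), (204, [624.0, -162.0, 9.0]), (208, [623.0, -162.0, 10.0]), (212, [621.0, -162.0, 12.0]), (216, [619.0, -162.0, 11.0]), (220, [617.0, -162.0, 11.0]), (224, [615.0, -162.0, 12.0]), (228, [613.0, -162.0, 12.0]), (232, [611.0, -162.0, 14.0]), (236, [609.0, -162.0, 14.0]), (240, [608.0, -162.0, 15.0]), (244, [606.0, -162.0, 15.0]), (248, [604.0, -162.0, 15.0]), (252, [602.0, -162.0, 16.0]), (256, [600.0, -162.0, 16.0]), (260, [597.0, -162.0, 15.0]), (264, [596.0, -162.0, 16.0]), (268, [593.0, -162.0, 16.0]), (272, [592.0, -162.0, 17.0]), (276, [590.0, -162.0, 17.0]), (280, [588.0, -162.0, 17.0]), (284, [585.0, -163.0, 16.0]), (288, [583.0, -163.0, 17.0]), (292, [580.0, -163.0, 15.0]), (296, [579.0, -163.0, 16.0]), (300, [576.0, -163.0, 16.0]), (304, [574.0, -164.0, 15.0]), (308, [572.0, -163.0, 17.0]), (312, [570.0, -164.0, 16.0]), (316, [568.0, -164.0, 16.0]), (320, [566.0, -164.0, 17.0]), (324, [563.0, -164.0, 17.0])]
450 [(200, [627.0, -165.0, 16.0]), (204, [626.0, -165.0, 17.0])]
```

View pics/w6.png

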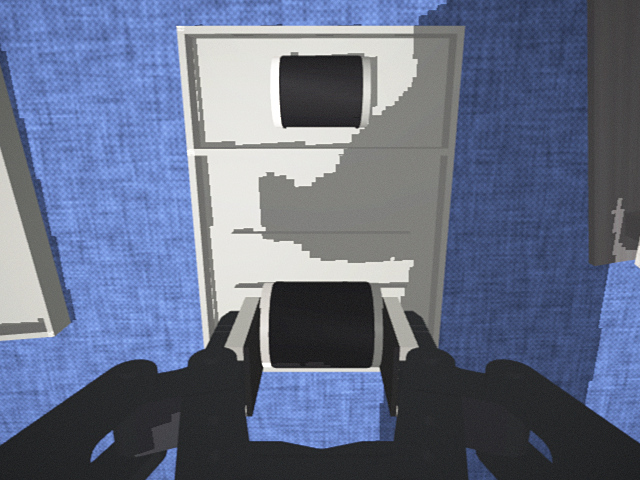

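The cap hangs square to the ribs, which show at v≈232 and v≈285. I'll check the midpoint between the ribs by ray casting before lowering.

```bash
python3 -c "
from h import *
d=snap('wrist')
for u in(240,395): print([ray(d,u,v,9).round(1).tolist() for v in (232,285)])
go(594.7,-102.8,28,1.549)"
```

```text
[[612.2, -63.3, 9.0], [583.9, -61.3, 9.0]]
[[610.7, -140.7, 9.0], [582.3, -141.5, 9.0]]
t 25.3 shift [-1.2 -0.5 61. ] spin 0.002 phi-j -1.42 rows 1.0
```

>>> {"api": "jog_arm", "payload": {
  "series": [
    [[0,-0.5,30,0,0],[0,-0.5,48,0,0],[0,-0.5,56,0,0],[0,-0.5,59,0,0],[0,-0.5,59,0,0],[0,-0.5,59,0,0]]
  ]
}}

```text
t: 26.05
tcp_pos: [595.9, -102.4, 30.2]
ee_rot: [1.0, -0.01, 0.001, 0.0]
force: [-0.4, -0.1, -1.0]
finger_gap: 39.1
```

>>> {"api": "jog_arm", "payload": {
  "series": [
    [[0,0,1.5,0,0],[0,0,1.5,0,0],[0,0,1.5,0,0.5],[0,0,1.5,0,0.65],[0,0,1.5,0,0.65],[0,0,1.5,0,0.65],[0,0,1.5,0,0.65],[0,0,-15,0,0.65],[0,0,-45,0,0.65],[0,0,-90,0,0.65],[0,0,-120,0,0.65],[-60,0,-120,0,0.65],[-120,0,-120,0,0.65],[-180,0,-120,0,0.65],[-220,0,-120,0,0.65],[-220,0,-120,0,0.65],[-220,0,-120,0,0.65]]
  ]
}}

```text
t: 28.18
tcp_pos: [376.7, -98.4, 150.7]
ee_rot: [1.0, -0.01, 0.002, 0.0]
force: [-0.1, -0.3, -0.0]
finger_gap: 55.7
```

Run:
```python
from h import *
s=robot.get_state();print(s['tcp_pos'],s['t'])
d=snap('top','t9.png');p=world(d);z=p[...,2];img=d['img']
cv2.imwrite('pics/t9c.png',cv2.resize(img[110:260,120:520,::-1],(800,300),interpolation=cv2.INTER_CUBIC))
def chk(n,bay,a,k):
    q=p[k&(np.hypot(p[...,0]-bay[0],p[...,1]-bay[1])<60)]
    r=(q[:,:2]-bay)@np.array([[np.cos(a),-np.sin(a)],[np.sin(a),np.cos(a)]])
    c,w,_=cv2.minAreaRect(r.astype(np.float32));print(n,np.round(c,1),np.round(w,1),'z top',np.percentile(q[:,2],[50,90]).round(1),len(q))
    return r,q
hsv=cv2.cvtColor(img,cv2.COLOR_RGB2HSV)
dx=lambda b,a:(p[...,0]-b[0])*np.cos(a)+(p[...,1]-b[1])*np.sin(a)
dy=lambda b,a:-(p[...,0]-b[0])*np.sin(a)+(p[...,1]-b[1])*np.cos(a)
b=np.array([605.8,289]);X=dx(b,-.159);Y=dy(b,-.159);k=(z>20)&(abs(Y)<50)
chk('sinkA',b,-.159,k&(X>2)&(X<53));chk('sinkB',b,-.159,k&(X<-2)&(X>-53))
b=np.array([614.9,101.4]);chk('choke',b,.066,(hsv[...,0]<15)&(hsv[...,1]>120)&(abs(dx(b,.066))<50))
b=np.array([594.7,-102.3]);chk('cap',b,-.022,(z>22)&(abs(dx(b,-.022))<45))
b=np.array([613.5,-275.5]);chk('next',b,.155,(img.max(2)<70)&(z>45))
```

```text
[376.69897222 -98.40674912 150.65623679] 28.175
sinkA [30.8  1.7] [32.1 44.1] z top [27.6 31.1] 309
sinkB [-25.4   1.4] [43.9 31.6] z top [27.3 30.7] 308
choke [ 0.5 -3.2] [39.6 41.2] z top [22.1 24.7] 300
cap [-2.3 19.9] [27.4 77.6] z top [32.5 35.6] 322
next [-0.7 -0.6] [25.  30.9] z top [59.2 61.9] 210
```

View pics/t9c.png

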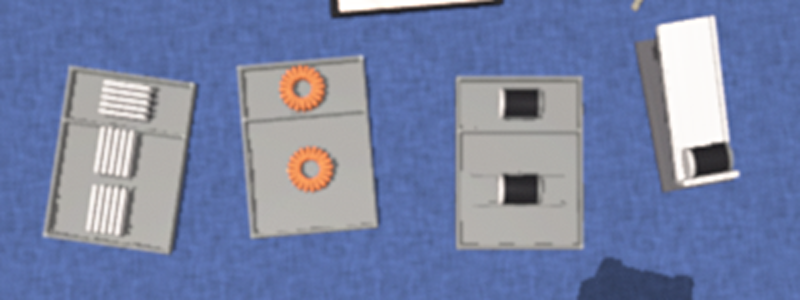

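All parts are in place: sinks at (115,150) and (110,208) in the crop, the choke at (311,169), the cap between its ribs at (520,190), and the next cap at the stop (710,160). The heights match what they should be. Handing in.

```bash
python3 -c "
from h import *
print(robot.hand_in())"
```

```text
the job is handed in; nothing more can be done
None
```

I sorted all four loose parts into their trays and handed the job in at about 28 s of the 112 s allowed. The arm was clear and touching nothing. No verdict is reported.

The last top view gave these positions, in each tray's or the track's own frame:

| Part | x, y (mm) | Top height (mm) | Expected top (mm) |
|---|---|---|---|
| Heat sink, far side of bay | 31, 2 | 28 | 28 |
| Heat sink, near side of bay | -25, 1 | 27 | 28 |
| Choke | 0.5, -3 | 22 | 22 |
| Front capacitor | -2.3, see below | 32.5 | 34 |
| Next capacitor, at the stop | -0.7, -0.6 | 59 | 60 |

- **Front capacitor y:** the computed y (20 mm, from a 78 mm wide outline) is wrong, because stray depth points stretched the 40 mm part. In the picture it lies centred between the ribs. Even the 20 mm reading would be within the 42 mm limit.
- **Rib position:** two measurements of the midpoint between the ribs differed by about 2.5 mm in x. I released between them, within the 10 mm tolerance.

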